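Count in a welded can and hold the lens over its weld

TASK

Stand the small welded can centred on the sprung pad of the inspection stand, press it with the gripper fully down to the stop for a moment so that the counter trips, then let go and leave it standing upright on the pad. Then pick up the reading lens by its handle and hold it level and still, centred over the can's neck, with the lens at the height of the pointer on the stand's post. Finish while still holding the lens there; do not shift the pointer or disturb the large can, the bottle or the spanner.

Things in the scene. Friction and masses are not known exactly. Their poses are not given: they have to be found in the camera images.
- can: Small aluminium can, to be handled: upright cylinder 42 mm in diameter and 60 mm tall, with a neck 24 mm in diameter and 10 mm tall on top (70 mm in all) and a weld bead around the neck's foot. About 0.18 kg. It starts standing upright on the bench. Origin at the centre of its underside, z up.
- can_top (a point): Centre of the top of the small can's neck, 70 mm above its underside.
- stand: Grey inspection stand, fixed: a block 40 mm tall, 200 mm by 100 mm (x -55 to +145, y -50 to +50 mm), widened to y = +75 mm over x = 85 to 145 mm. The sprung pad is near one end; an upright steel post (12 mm diameter, top 251 mm above the bench) stands at x = 118, y = 55 mm. Origin on the bench under the pad's centre; x points away from the robot, yaw within 0.3 rad.
- pad_top (a point): Centre of the top face of the stand's black round sprung pad, 56 mm in diameter; 54 mm above the bench when not pressed, moves down with the pad.
- pad (a joint): How far the sprung pad is pressed down, m: 0 up, 0.010 fully down at its stop. The spring needs 5 N to start moving (the can's own weight does not move it) and 11 N to be fully down; it springs back up when let go.
- marker_tip (a point): Tip of the thin brass pointer (4 mm thick) on the sliding collar of the stand's post; it points level along the stand's -x, its tip at x = 76, y = 55 mm in the stand's frame. Its height marks where the middle of the lens is to be held; it differs each time, 179 to 224 mm above the bench (55 to 100 mm above the top of the can on the raised pad).
- loupe: Reading lens lying flat, 163 mm long, 0.12 kg. White handle 16 mm wide, 22 mm tall, from x = -55 to +40 mm; then a steel ring, 66 mm outer diameter, 1 to 15 mm above the underside, holding the glass, centred at x = +75 mm. Origin on the handle's underside, a good place to grip; x points along the handle to the lens, z up. The lens starts pointing away from the robot, yaw within 0.45 rad.
- lens (a point): Centre of the lens glass: 75 mm along x from the loupe's origin, 8 mm above its underside; z is the lens's axis (vertical when the lens is level).
- big_can: Large aluminium can standing on the bench, 84 mm in diameter, 112 mm tall with its neck; to be left alone. Origin at the centre of its underside.
- oil_bottle: Amber bottle standing on the bench, 56 mm in diameter, 130 mm tall; to be left alone. Origin at the centre of its underside.
- spanner: Steel spanner lying on the bench; to be left alone.
There are look-alikes about, which are no part of the job. There is more than one size of the loupe; the one meant has the size given above.

How it is judged:
By the outcome, as a careful person would: the job done as asked, in the order asked, and still so for the second after the job is handed in, while the arm keeps its last pose, push and grip.
It also fails if it takes over 69 s, if anything falls off the work surface, if the arm or the gripper's body presses on something with over 40 N, if the wrist force passes 120 N, or if a joint passes its speed limit or range.

ROBOT

A 7-joint arm with a two-finger parallel gripper is mounted at the origin on the work surface. World frame = base frame: x ahead of the robot, y to its left, z up, the work surface at z = 0. Lengths are in m, angles in rad, forces in N, time in s.
With the tool pointing down it reaches from about 0.425 to 0.825 m from the base axis. Payload 3.6 kg.
Tool frame: the origin (TCP) lies where the fingers leave the gripper's body, on its centre line; the fingertips stand 73 mm ahead of it and the grasp point (between the pads) lies 54 mm ahead of it; x points along the fingers, y is the direction in which the jaws open and shut, and the axes are right-handed (so a half turn about x gives the same grasp; the last joint's range is limited). The gripper opens to 85 mm and grips with 20 to 120 N. Pads are 22 mm wide; open, the fingers measure 114 mm over their backs; the gripper's body (76 mm by 85 mm) begins 54 mm behind the grasp point. The pads swing forward as they close: fully open they stand 13 mm farther back than shut.
Start: joints at [1.21, 0.615, -0.013, 1.423, 0.008, 1.103, -0.04], TCP at [0.214, -0.614, 0.304] pointing down, gripper open.
Joint ranges: [-3.12, 3.12], [-0.3, 2.06], [-1.34, 1.32], [0.26, 2.42], [-1.36, 4.5], [0.01, 1.98], [-2.84, 2.84]. Speed limits (rad/s): [2.79, 2.79, 3.14, 3.14, 3.14, 3.14, 3.14].

INTERFACE

Orientations are given as a unit quaternion [x, y, z, w].
In Python, from station import arm, snapshot, camera_info, ticket gives the robot as it stands. Calls block until the motion is done:
- arm.movep(position, orientation): joint-space move of the TCP to a pose.
- arm.line_to(position, velocity=0.15, ori=None): straight line of the TCP; ori=None keeps the orientation; velocity is the mean speed in m/s.
- arm.move_j(angles): joint-space move.
- arm.move_gripper(opening, effort=None): opening from 0.0 (shut) to 1.0 (fully open); effort is the grip in N (None keeps the last); returns when the fingers have stopped.
- arm.pause(seconds).
- arm.ik(position, orientation): joint angles nearest the present ones, or None.
- snapshot(name): name is "scene" or "top" or "wrist"; returns the picture (400x640x3 uint8, blue, green, red); there is no depth.
- camera_info(name): a dict with "fx", "fy", "cx", "cy" (pixels), "R" (3x3) and "t" (3): a world point X has camera coordinates R X + t; the wrist camera has in their place "T_tool_cam" (4x4, takes a point from camera to tool coordinates, whose origin is the TCP and whose axes are the tool frame's). Camera axes: x right, y down, z forward; pixel columns grow to the right and rows downward; lengths in m; the calibration is good to about 2 mm. A picture is of the moment at which its call begins: read the wrist's pose just before it. camera_info takes no time and is no camera call.
A pose or a line that the arm cannot do raises arm.MotionError and nothing moves.
- ticket.finish_job(): hands the job in, once; it reports no verdict.
Readings, each from a call of its own:
- arm.read_time(): time.
- arm.read_joint_positions(): joint angles.
- arm.read_dq(): joint speeds.
- arm.read_effort(): joint torques, N m.
- arm.read_tool_pos(): TCP position.
- arm.read_eef_rot(): TCP orientation.
- arm.read_ft_force(): force on the tool from outside, world axes, zero at the start.
- arm.read_wrist_torque(): the same for the moment, N m.
- arm.read_opening(): opening from 0.0 (shut) to 1.0 (fully open).
Only numpy, scipy, OpenCV 4.12 (cv2) and the standard library are available. Lean on these libraries where they do the work, as an engineer would, in place of code of your own. Each camera call takes 0.05 s, during which the arm holds its last target. There are 200 camera calls.

## Working session

There is one attempt and no reset: what is moved stays moved. The work goes in short steps, each a Python script; the robot and the scene stay as the last script left them, time stands still between calls to the robot, and variables do not carry over. Pictures are saved under pics/ and viewed, about 8 in all and at most 12, crops included, and the job is handed in when it is done.

```bash
mkdir -p pics; ls; python3 - <<'E'
from station import *
import cv2,numpy as np
np.set_printoptions(precision=4,suppress=True)
for n in("scene","top","wrist"):
    cv2.imwrite(f"pics/{n}0.png",snapshot(n)); print(n,camera_info(n))
print(arm.read_time(),arm.read_eef_rot(),arm.read_opening())
E
```

```text
pics
scene {'fx': 511.9032842443808, 'fy': 511.9032842443808, 'cx': 323.58963024663217, 'cy': 197.12724264648634, 'R': array([[ 0.1957,  0.9805, -0.0174],
       [ 0.5645, -0.1272, -0.8156],
       [-0.8019,  0.1498, -0.5784]]), 't': array([-0.1826, -0.1961,  1.8246])}
top {'fx': 399.0171423502113, 'fy': 399.0171423502113, 'cx': 319.9032424667711, 'cy': 203.09895101278263, 'R': array([[-0.0155, -0.9996, -0.0224],
       [-0.9957,  0.0175, -0.0914],
       [ 0.0918,  0.0209, -0.9956]]), 't': array([0.1084, 0.5427, 1.2784])}
wrist {'fx': 321.3609791415062, 'fy': 321.3609791415062, 'cx': 321.5189167790179, 'cy': 198.080025583119, 'T_tool_cam': array([[-0.0011, -0.2658,  0.964 , -0.07  ],
       [ 1.    , -0.0005,  0.001 ,  0.0005],
       [ 0.0002,  0.964 ,  0.2658, -0.0678],
       [ 0.    ,  0.    ,  0.    ,  1.    ]])}
0.15 [-0.6971 -0.1186  0.6973 -0.1172] 0.9989552432379353
```

View pics/top0.png

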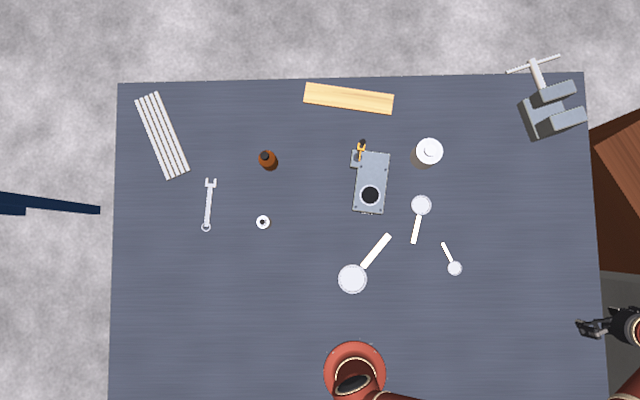

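View pics/scene0.png

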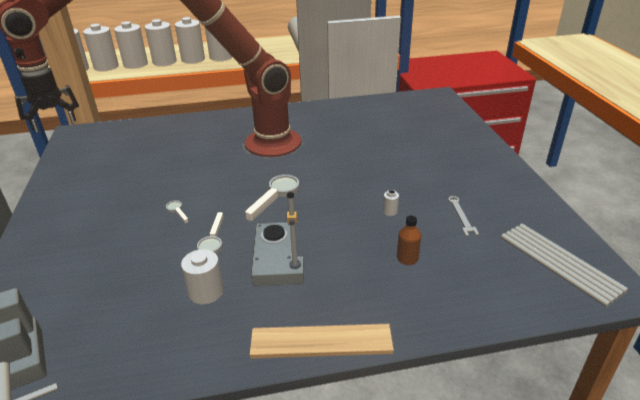

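The top view shows the small can at (263,222), the pad at (370,195), the 163 mm loupe candidate with lens at (421,205) and handle to (415,243), the big can at (428,151), the bottle at (268,160) and the spanner at about (208,205). The scene view agrees: pad at (274,233), pointer collar at (292,215), can at (391,204).

```bash
cat > h.py <<'E'
from station import *
import cv2,numpy as np
from scipy.spatial.transform import Rotation as Ro
np.set_printoptions(precision=4,suppress=True)
def cam(n):  # K params, camera->world R, camera centre
    c=camera_info(n)
    if n=="wrist":
        Rt=Ro.from_quat(arm.read_eef_rot()).as_matrix(); p=np.array(arm.read_tool_pos()); T=c["T_tool_cam"]
        return c,Rt@T[:3,:3],Rt@T[:3,3]+p
    return c,c["R"].T,-c["R"].T@c["t"]
def ray(C,uv):
    c,R,o=C; d=R@np.array([(uv[0]-c["cx"])/c["fx"],(uv[1]-c["cy"])/c["fy"],1]); return o,d/np.linalg.norm(d)
def plane(C,uv,z):
    o,d=ray(C,uv); return o+d*(z-o[2])/d[2]
def proj(C,X):
    c,R,o=C; q=R.T@(np.array(X)-o); return np.array([c["fx"]*q[0]/q[2]+c["cx"],c["fy"]*q[1]/q[2]+c["cy"]])
def tri(C1,a,C2,b):
    o1,d1=ray(C1,a);o2,d2=ray(C2,b)
    s=np.linalg.lstsq(np.c_[d1,-d2],o2-o1,rcond=None)[0]; P,Q=o1+s[0]*d1,o2+s[1]*d2
    return (P+Q)/2,np.linalg.norm(P-Q)
def down(psi): # tool x down, tool z (camera side is -z) horizontal at heading psi
    x=np.array([0,0,-1.]);z=np.array([np.cos(psi),np.sin(psi),0]);return Ro.from_matrix(np.c_[x,np.cross(z,x),z]).as_quat()
E
python3 - <<'E'
from h import *
C=cam("top");S=cam("scene")
for n,uv,z in [("can",(263,222),.07),("pad",(370,195),.054),("lens",(421,205),.012),("hend",(414.5,243),.022),("ring far",(422,195),.015),("big",(429,147),.11),("bottle",(264,155),.13),
 ("blk a",(352,212),.04),("blk b",(384,214),.04),("blk c",(389,152),.04)]: print(n,plane(C,uv,z))
print("pad s",plane(S,(274,233),.054),"can s",plane(S,(391.5,192),.07), "lens s",plane(S,(209,243),.008))
print(Ro.from_quat(arm.read_eef_rot()).as_matrix())
can=plane(C,(263,222),.07);pad=plane(C,(370,195),.054)
for psi in (-.4,0,.4,np.pi/2,np.pi):
  print(psi,[arm.ik([p[0],p[1],.25],down(psi)) for p in (can,pad)])
E
```

```text
can [0.4836 0.279  0.07  ]
pad [ 0.565  -0.0617  0.054 ]
lens [ 0.5336 -0.2323  0.012 ]
hend [ 0.4099 -0.2043  0.022 ]
ring far [ 0.5663 -0.2361  0.015 ]
big [ 0.7042 -0.2409  0.11  ]
bottle [0.6852 0.2655 0.13  ]
blk a [ 0.5125 -0.0038  0.04  ]
blk b [ 0.5043 -0.1064  0.04  ]
blk c [ 0.7064 -0.1287  0.04  ]
pad s [ 0.5764 -0.0585  0.054 ] can s [0.4872 0.2845 0.07  ] lens s [ 0.5239 -0.2299  0.008 ]
[[-0.0007  0.3287 -0.9444]
 [ 0.0019 -0.9444 -0.3287]
 [-1.     -0.002   0.    ]]
-0.4 [array([ 0.0956,  0.8128, -1.1837,  1.7425,  0.8176,  1.1728, -0.1612]), array([ 0.4962,  0.6323, -0.6902,  1.7209,  0.4762,  0.9629,  0.7929])]
0 [array([ 0.1175,  0.854 , -1.2567,  1.7419,  0.8678,  1.2224,  0.1938]), array([ 0.5322,  0.6509, -0.7567,  1.7198,  0.5231,  0.984 ,  1.1497])]
0.4 [array([ 0.0842,  0.7949, -1.1499,  1.7428,  0.7942,  1.1514,  0.66  ]), array([ 0.7072,  0.8094, -1.1501,  1.7147,  0.801 ,  1.1685,  1.2986])]
1.5707963267948966 [array([ 0.0842,  0.7949, -1.1499,  1.7428,  0.7942,  1.1514,  1.8308]), array([-0.1837,  0.5727,  0.4   ,  1.743 , -0.2769,  0.8818, -2.8052])]
3.141592653589793 [array([-0.2609,  0.5705, -0.4693,  1.7529,  0.3186,  0.8942, -2.4388]), array([ 0.0959,  0.5461, -0.0397,  1.7338,  0.0271,  0.8622, -1.5264])]
```

```bash
cat >> h.py <<'E'
import pickle
def shot(name):
    C=cam("wrist"); im=snapshot("wrist"); cv2.imwrite(f"pics/{name}.png",im); pickle.dump(C,open(f"pics/{name}.pkl","wb"))
E
python3 - <<'E'
from h import *
def seed(az,psi): arm.move_j([-az,.58,0,1.7,0,.88,psi-az+1.571])
seed(-.42,-.22); print(arm.read_tool_pos(),arm.read_time())
arm.movep([.48,-.22,.24],down(-.22)); arm.pause(.2); shot("w_loupe"); print(arm.read_joint_positions(),arm.read_time())
arm.movep([.54,-.06,.33],down(-.11)); arm.pause(.2); shot("w_stand"); print(arm.read_joint_positions(),arm.read_time())
arm.movep([.47,.275,.24],down(.52)); arm.pause(.2); shot("w_can"); print(arm.read_joint_positions(),arm.read_time())
E
```

```text
[ 0.52   -0.2577  0.2403] 1.8833
[ 0.3906  0.5042 -0.0011  1.8546  0.0014  0.7815  1.7379] 2.4583
[ 0.0932  0.4232 -0.0287  1.6982  0.0147  1.0223  1.5168] 3.5
[-0.418   0.5342 -0.2258  1.8069  0.1577  0.8175  1.3671] 5.0833
```

View pics/w_loupe.png

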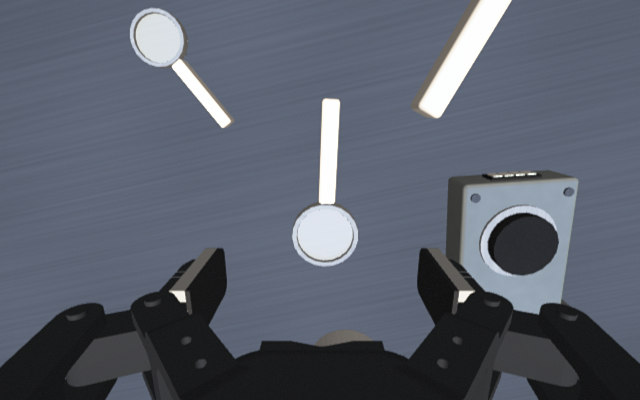

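View pics/w_stand.png

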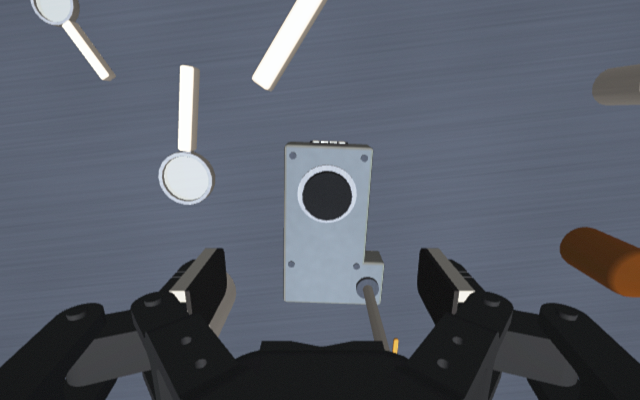

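View pics/w_can.png

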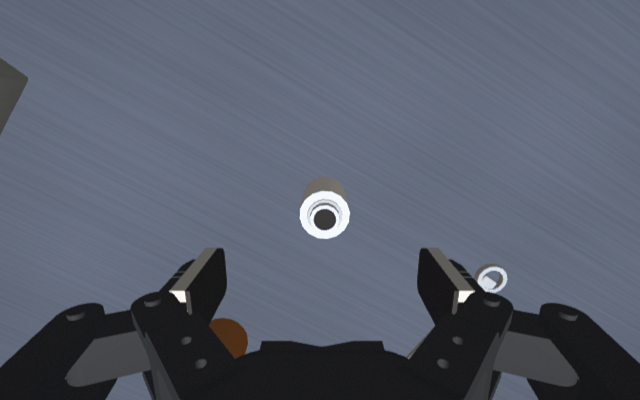

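The loupe view shows lens (325,235) and handle end (331,99). The stand view shows the pad at (327,195), block corners (286,144), (372,148) and (284,301), and the post foot at (367,287), with the brass tip just visible at (396,345). The can view shows the neck at (325,217).

```bash
python3 - <<'E'
from h import *
L=lambda n:(cv2.imread(f"pics/{n}.png"),pickle.load(open(f"pics/{n}.pkl","rb")))
def pts(m,box):
    x0,y0,x1,y1=box; M=np.zeros(m.shape,np.uint8); M[y0:y1,x0:x1]=m[y0:y1,x0:x1]*255
    c=max(cv2.findContours(M,cv2.RETR_EXTERNAL,cv2.CHAIN_APPROX_NONE)[0],key=cv2.contourArea); return c[:,0,:].astype(float)
def circ(P): # algebraic circle fit
    s=np.linalg.lstsq(np.c_[2*P[:,:2],np.ones(len(P))],(P[:,:2]**2).sum(1),rcond=None)[0]; return s[:2],np.sqrt(s[2]+s[:2]@s[:2])
toP=lambda C,p,z:np.array([plane(C,q,z) for q in p])
im,C=L("w_loupe"); g=im.min(2)>140
p=pts(g,(285,90,365,270)); 
ring=p[p[:,1]>212]; print("ring",circ(toP(C,ring,.012)))
h=pts(im.min(2)>225,(305,90,345,206)); H=toP(C,h,.022)[:,:2]; r=cv2.minAreaRect((H*1e3).astype(np.float32)); print("handle mm",r)
im,C=L("w_stand"); g=im.max(2)<70; print("pad",circ(toP(C,pts(g,(295,160,365,230)),.054)))
hs=im.astype(int); g=(im.min(2)>125)
p=pts(g,(270,135,390,310)); P=toP(C,p,.04); 
for n,sel in (("left",(p[:,0]<292)&(p[:,1]>160)&(p[:,1]<290)),("right",(p[:,0]>362)&(p[:,1]>160)&(p[:,1]<240)),("near",(p[:,1]<152)&(p[:,0]>295)&(p[:,0]<362))):
    v=cv2.fitLine(P[sel][:,:2].astype(np.float32),cv2.DIST_HUBER,0,.001,.001).ravel(); print(n,v,np.arctan2(v[1],v[0]))
im,C=L("w_can"); print("shoulder",circ(toP(C,pts(im.min(2)>215,(290,170,360,245)),.06)))
p=pts(im.max(2)<90,(308,203,342,235)); print("hole",circ(toP(C,p,.07)))
a=cv2.imread("pics/top0.png")[125:175,335:405];b=cv2.imread("pics/scene0.png")[180:285,250:320]
f=lambda i,s:cv2.resize(i,None,fx=s,fy=s,interpolation=cv2.INTER_NEAREST)
A=f(a,5);B=f(b,5);o=np.zeros((600,800,3),np.uint8);o[:250,:350]=A;o[:525,400:750]=B
c=cv2.imread("pics/w_stand.png")[330:362,370:420];o[300:300+192,:300]=f(c,6);cv2.imwrite("pics/ptr.png",o)
E
```

```text
ring (array([ 0.5354, -0.2311]), np.float64(0.03241891207002582))
handle mm ((454.6017761230469, -209.65570068359375), (14.500904083251953, 93.13505554199219), 75.16962432861328)
pad (array([ 0.565 , -0.0605]), np.float64(0.02668666425408481))
left [ 0.9879 -0.1551  0.6004 -0.1146] -0.15576184
right [ 0.9883 -0.1526  0.5799 -0.0137] -0.15317424
near [ 0.1511  0.9885  0.513  -0.0539] 1.419079
shoulder (array([0.4848, 0.2829]), np.float64(0.01993376613864896))
hole (array([0.485 , 0.2831]), np.float64(0.007944181734868536))
```

View pics/ptr.png

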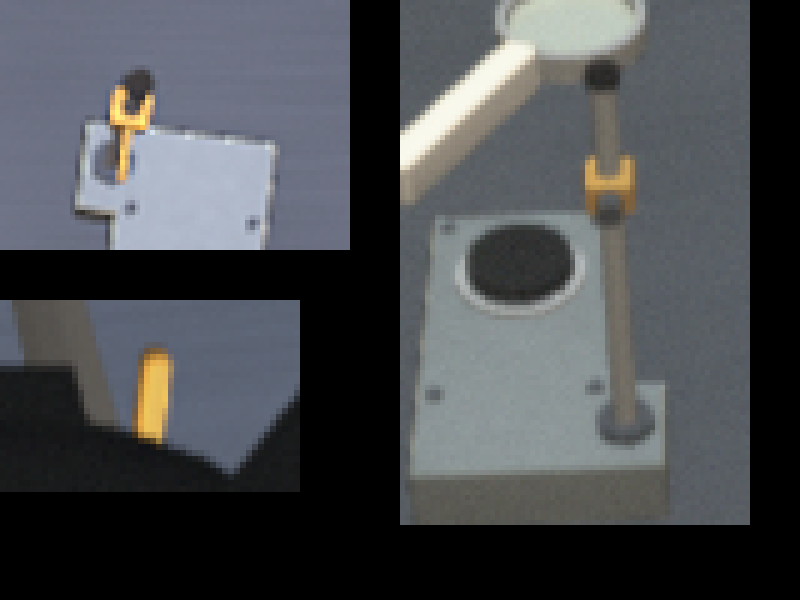

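```bash
python3 - <<'E'
from h import *
W=pickle.load(open("pics/w_stand.pkl","rb"));T=cam("top");S=cam("scene")
y=-.154;R=np.array([[np.cos(y),-np.sin(y)],[np.sin(y),np.cos(y)]]);pad=np.array([.565,-.0605])
tip=pad+R@[.076,.055];post=pad+R@[.118,.055];print(tip,post)
def zat(C,uv,xy):
    o,d=ray(C,uv);s=((xy-o[:2])@d[:2])/(d[:2]@d[:2]);P=o+s*d;return P[2],P[:2]-xy
wt=(395.8,338.3);tt=(359.6,161)
print("wrist",zat(W,wt,tip),"top",zat(T,tt,tip),"tri",tri(W,wt,T,tt))
print("scene collar",zat(S,(292,216.5),post),"post top",zat(S,(290.6,194),post),"post foot top(40)",zat(S,(294.8,264),post),"pad s",plane(S,(250+121/5,180+265/5),.054))
E
```

```text
[ 0.6485 -0.0178] [ 0.69   -0.0243]
wrist (np.float64(0.1884413909032974), array([ 0., -0.])) top (np.float64(0.19601431142983428), array([-0.0008, -0.0019])) tri (array([ 0.6486, -0.0191,  0.1891]), np.float64(0.002521168261655124))
scene collar (np.float64(0.18687831732946314), array([0.0003, 0.003 ])) post top (np.float64(0.24908981139420439), array([0.0003, 0.0032])) post foot top(40) (np.float64(0.0415547840889704), array([0.0002, 0.0021])) pad s [ 0.5765 -0.058   0.054 ]
```

```bash
python3 - <<'E'
from h import *
q=down(.4); c=[.485,.283]
arm.move_gripper(1.0,60)
arm.line_to([*c,.17],.25,q); arm.line_to([*c,.089],.12)
arm.move_gripper(0.0,60); print("open",arm.read_opening(),arm.read_tool_pos(),arm.read_ft_force(),arm.read_time())
arm.line_to([*c,.22],.2); arm.pause(.1); print(arm.read_opening(),arm.read_ft_force())
p=[.5655,-.0605]
arm.movep([*p,.22],down(-.154)); arm.line_to([*p,.148],.1); arm.pause(.1)
z=.146; print(arm.read_joint_positions(),arm.read_tool_pos(),arm.read_ft_force(),arm.read_time())
while z>.126:
    z-=.001; arm.line_to([*p,z],.03); f=arm.read_ft_force(); print(round(z,4),f,arm.read_tool_pos()[2])
    if f[2]>25: break
print(arm.read_time(),arm.read_opening())
E
```

```text
open 0.4760160389644179 [0.4853 0.2833 0.0898] [-0.8904 -0.0499  5.2246] 7.05
0.4768219161547398 [ 0.138 -0.353 -2.159]
[ 0.0988  0.6846 -0.0483  1.8217  0.0516  0.6345  1.4366] [ 0.5661 -0.0605  0.1488] [-0.4113  0.3649 -2.6472] 10.25
0.145 [ 0.147   0.5457 -1.6273] 0.1450781813258884
0.144 [ 0.6358 -0.474  -3.183 ] 0.14397077731481628
0.143 [-1.3425 -0.3379  2.1179] 0.14351630196738008
0.142 [-0.7413 -0.1156  3.7251] 0.14226749483838966
0.141 [-1.1158  0.3033  3.6714] 0.14110899697586193
0.14 [-1.8386 -0.2897  4.9481] 0.1400474503938234
0.139 [-2.2331  1.3685  5.207 ] 0.13913422542067222
0.138 [-1.449   0.0559  6.1945] 0.1382149460295013
0.137 [-2.235  -0.756   6.7095] 0.13731066900653244
0.136 [-1.6794  0.371   7.4115] 0.13640283817755783
0.135 [-1.5848  0.1775  7.7768] 0.13547225143890357
0.134 [-2.3053  0.202   8.8888] 0.1345636399126121
0.133 [-3.3135 -0.087   8.9394] 0.13376540996994066
0.132 [-3.3954 -0.272  14.1346] 0.13368879542731865
0.131 [-4.6756  0.525  20.2926] 0.13365442995904356
0.13 [-8.119   0.4711 27.0008] 0.13359747851939902
14.25 0.4765211846630328
```

```bash
python3 - <<'E'
from h import *
p=[.5655,-.0605]
arm.pause(.5); print(arm.read_ft_force())
arm.line_to([*p,.1437],.04); arm.pause(.2); print(arm.read_tool_pos(),arm.read_ft_force())
arm.move_gripper(.8); arm.pause(.1)
arm.line_to([*p,.26],.15)
arm.line_to([.555,-.06,.33],.2); arm.pause(.2); shot("w_placed"); cv2.imwrite("pics/s1.png",snapshot("scene")); print(arm.read_time())
a=cv2.imread("pics/w_placed.png");b=cv2.imread("pics/s1.png")[150:300,220:360]
o=np.zeros((560,640,3),np.uint8);o[:260]=a[130:390];o[260:560,:280]=cv2.resize(b,None,fx=2,fy=2);cv2.imwrite("pics/m1.png",o)
E
```

```text
[-7.3772  0.9548 25.401 ]
[ 0.5659 -0.0605  0.1436] [0.0617 0.1021 2.0854]
17.65
```

View pics/m1.png

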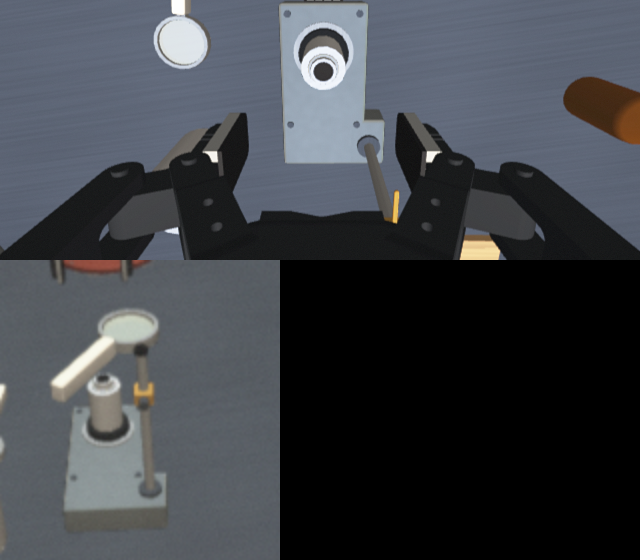

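The can stands upright on the pad, neck at about (323,201) in the wrist image, and the brass tip at about (397,322) is now clear of the gripper. I'll measure these and compare with the pad.

```bash
python3 - <<'E'
from h import *
im=cv2.imread("pics/w_placed.png");C=pickle.load(open("pics/w_placed.pkl","rb"))
def fit(m,box,z):
    x0,y0,x1,y1=box;M=np.zeros(m.shape,np.uint8);M[y0:y1,x0:x1]=m[y0:y1,x0:x1]*255
    c=max(cv2.findContours(M,cv2.RETR_EXTERNAL,cv2.CHAIN_APPROX_NONE)[0],key=cv2.contourArea)[:,0]
    P=np.array([plane(C,q,z)[:2] for q in c.astype(float)]);s=np.linalg.lstsq(np.c_[2*P,np.ones(len(P))],(P**2).sum(1),rcond=None)[0];return s[:2],np.sqrt(s[2]+s[:2]@s[:2])
print("shoulder",fit(im.min(2)>215,(295,170,350,222),.114),"hole",fit(im.max(2)<90,(310,188,338,213),.124))
# pad disc: black disc arc visible above the can
b=im.astype(int);g=(b[...,0]+60<b[...,2])&(b[...,2]>150);g[:,:385]=0;g[:,408:]=0;g[:300]=0;g[360:]=0
v,u=np.nonzero(g);t=v.min();uv=(u[v<t+4].mean(),t-.5);print("tip",uv)
y=-.154;tip=np.array([.565,-.0605])+np.array([[np.cos(y),-np.sin(y)],[np.sin(y),np.cos(y)]])@[.076,.055]
o,d=ray(C,uv);s=((tip-o[:2])@d[:2])/(d[:2]@d[:2]);print(o+s*d-[*tip,0],"tri",tri(C,uv,cam("top"),(359.6,161)))
cv2.imwrite("pics/z.png",cv2.resize(im[150:230,280:400],None,fx=6,fy=6,interpolation=cv2.INTER_CUBIC))
E
```

```text
shoulder (array([ 0.5659, -0.061 ]), np.float64(0.01991291067356062)) hole (array([ 0.566, -0.061]), np.float64(0.007895155235385466))
tip (np.float64(396.10526315789474), np.float64(320.5))
[ 0.0001 -0.0003  0.1889] tri (array([ 0.6486, -0.0192,  0.1896]), np.float64(0.002204942482841598))
```

View pics/z.png

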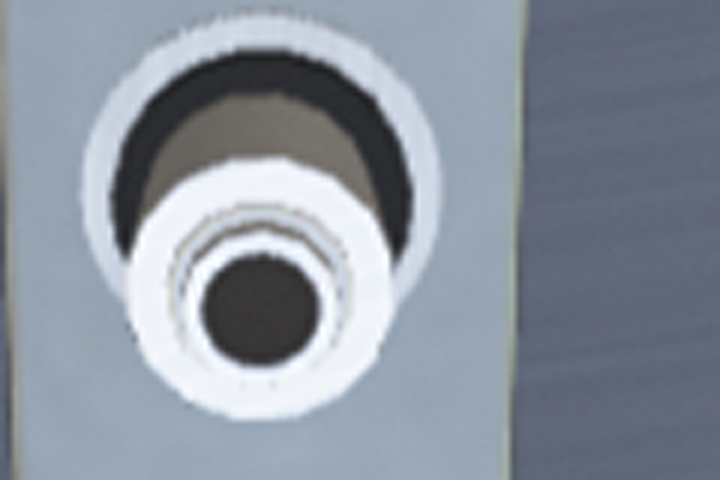

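The can is centred on the pad, with an even black margin all round. The can axis is (0.566, -0.061) and the pointer height about 0.190. Next I re-measure the loupe on approach, then grasp it.

```bash
python3 - <<'E'
from h import *
yaw=-.259; o=np.array([.4629,-.2119])
arm.movep([o[0],o[1],.22],down(yaw)); arm.move_gripper(.7,80); arm.pause(.1); shot("w_l2")
im=cv2.imread("pics/w_l2.png");C=pickle.load(open("pics/w_l2.pkl","rb"))
u,v=proj(C,[.5354,-.2311,.012]); print("pred",u,v)
M=((im.min(2)>140)*255).astype(np.uint8); Y,X=np.ogrid[:400,:640]; M[(X-u)**2+(Y-v)**2>60**2]=0
c=max(cv2.findContours(M,cv2.RETR_EXTERNAL,cv2.CHAIN_APPROX_NONE)[0],key=cv2.contourArea)[:,0].astype(float)
c=c[c[:,1]>v-15]
P=np.array([plane(C,q,.012)[:2] for q in c]);s=np.linalg.lstsq(np.c_[2*P,np.ones(len(P))],(P**2).sum(1),rcond=None)[0];print("ring",s[:2],np.sqrt(s[2]+s[:2]@s[:2]))
u,v=proj(C,[o[0],o[1],.022]).astype(int); M=((im.min(2)>215)*255).astype(np.uint8); M[:,:u-40]=0;M[:,u+40:]=0
x,y=proj(C,[o[0]+.03,o[1]-.008,.022]); M[int(y):]=0
c=max(cv2.findContours(M,cv2.RETR_EXTERNAL,cv2.CHAIN_APPROX_NONE)[0],key=cv2.contourArea)[:,0].astype(float)
H=np.array([plane(C,q,.022)[:2] for q in c])*1e3; print("handle",cv2.minAreaRect(H.astype(np.float32)),arm.read_time())
E
```

```text
pred 320.8656631109629 262.63331160405335
ring [ 0.5356 -0.2312] 0.03245963524990981
handle ((450.5914611816406, -208.42636108398438), (14.149175643920898, 84.51578521728516), 75.02920532226562) 18.9
```

View pics/w_l2.png

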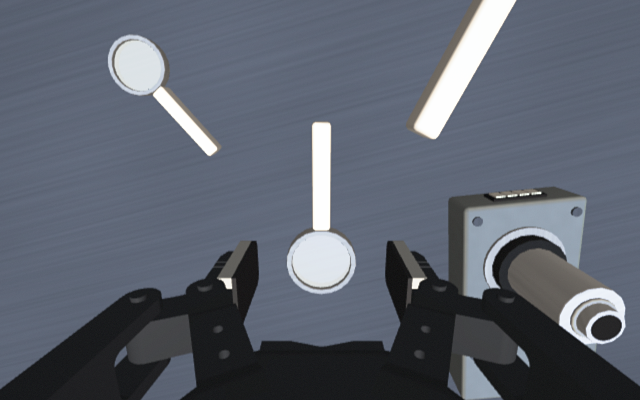

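The second look agrees: ring centre within 0.3 mm of the first and yaw -0.26. Grasp and carry next.

```bash
python3 - <<'E'
from h import *
yaw=-.2595; L=np.array([.5355,-.2311]); o=L-.075*np.array([np.cos(yaw),np.sin(yaw)])
arm.line_to([*o,.12],.2,down(yaw)); arm.line_to([*o,.0765],.1); print(arm.read_tool_pos(),arm.read_ft_force())
arm.move_gripper(0,80); arm.pause(.2); zt=arm.read_tool_pos(); print("grip",arm.read_opening(),zt,arm.read_ft_force())
arm.line_to([*o,.12],.1); arm.line_to([*o,.27],.2); arm.pause(.2); print(arm.read_opening(),arm.read_ft_force(),arm.read_wrist_torque())
psi=-.154; can=np.array([.566,-.061]); t=can-.075*np.array([np.cos(psi),np.sin(psi)])
arm.movep([*(t-[.04,0]),.27],down(psi)); arm.line_to([*t,.27],.1)
arm.line_to([*t,.0765+.182],.05); arm.pause(.6)
print(arm.read_tool_pos(),t,Ro.from_quat(arm.read_eef_rot()).as_matrix()[:,0],arm.read_opening(),arm.read_time())
for n in("scene","top"): cv2.imwrite(f"pics/{n}2.png",snapshot(n))
shot("w_end")
o=np.zeros((600,800,3),np.uint8)
o[:400,:400]=cv2.resize(cv2.imread("pics/scene2.png")[140:300,210:370],(400,400),interpolation=cv2.INTER_CUBIC)
o[:400,400:]=cv2.resize(cv2.imread("pics/top2.png")[130:250,310:430],(400,400),interpolation=cv2.INTER_CUBIC)
o[400:,:320]=cv2.resize(cv2.imread("pics/w_end.png"),(320,200));cv2.imwrite("pics/m2.png",o)
E
```

```text
[ 0.4634 -0.2121  0.0771] [ 0.1927 -0.1392  0.4558]
grip 0.15956395326594944 [ 0.4632 -0.2119  0.0773] [-1.3192  0.2789  5.6107]
0.16776228356806994 [-0.6742  0.5057 -0.5186] [-0.0216  0.0222 -0.0113]
[ 0.4919 -0.0495  0.2585] [ 0.4919 -0.0495] [ 0.0001 -0.     -1.    ] 0.1689498275260014 24.7167
```

View pics/m2.png

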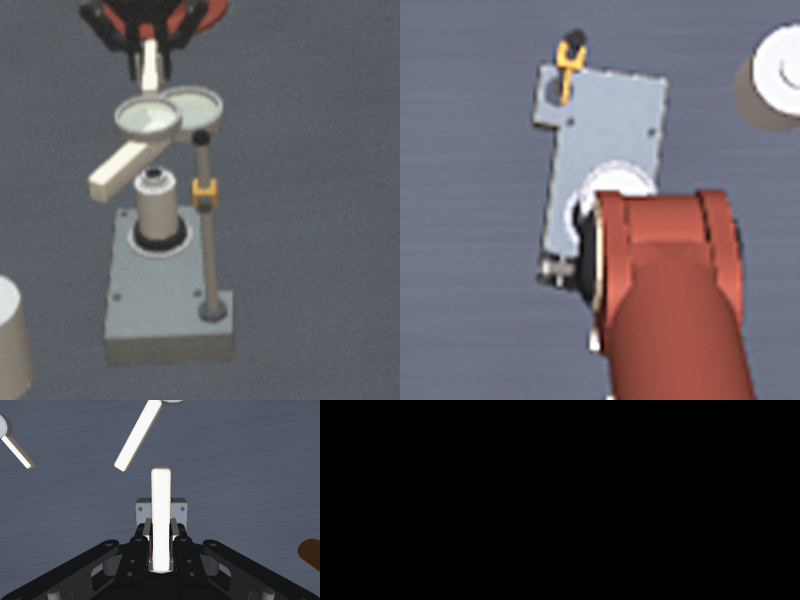

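The scene view shows the lens over the neck, ring at about (269,187), and the can and pointer undisturbed. I'll check the level numerically from the handle's tail (wrist view) and the ring (scene view).

```bash
python3 - <<'E'
from h import *
S=cam("scene");im=cv2.imread("pics/w_end.png");C=pickle.load(open("pics/w_end.pkl","rb"))
zu=.2585-.0773; print("underside",zu,"lens z",zu+.008)
psi=-.154;h=np.array([np.cos(psi),np.sin(psi)]);t=np.array([.4919,-.0495]);n=np.array([-h[1],h[0]])
for s in(-.008,.008): print("tail top pred",proj(C,[*(t-.055*h+s*n),zu+.022]))
M=(im.min(2)>215).astype(np.uint8)*255;M[:,:300]=0;M[:,345:]=0;M[:130]=0;M[250:]=0
c=max(cv2.findContours(M,cv2.RETR_EXTERNAL,cv2.CHAIN_APPROX_NONE)[0],key=cv2.contourArea)[:,0]
print("tail meas bbox",cv2.boundingRect(c),[(v,c[c[:,1]==v][:,0].min(),c[c[:,1]==v][:,0].max()) for v in(145,180,210)])
for v,x in((0,-.055),(0,-.02)): print([proj(C,[*(t+x*h+s*n),zu+.022]) for s in(-.008,.008)])
# ring in scene: predicted outer silhouette vs picture
a=np.linspace(0,6.283,120);L=t+.075*h
P=np.array([proj(S,[L[0]+.033*np.cos(k),L[1]+.033*np.sin(k),z]) for k in a for z in(zu+.001,zu+.015)])
print("pred ring",P.min(0),P.max(0),"lens",proj(S,[*L,zu+.008]))
sc=cv2.imread("pics/scene2.png");z=sc[155:230,235:315].copy();z=cv2.resize(z,None,fx=8,fy=8,interpolation=cv2.INTER_CUBIC)
for p in P: cv2.circle(z,tuple(int(q) for q in ((p-[235,155]+.5)*8)),1,(0,0,255),-1)
cv2.imwrite("pics/ov.png",z)
E
```

```text
underside 0.18120000000000003 lens z 0.18920000000000003
tail top pred [301.5986 140.6445]
tail top pred [343.0882 140.6387]
tail meas bbox (304, 139, 36, 111) [(145, np.int32(304), np.int32(339)), (180, np.int32(305), np.int32(339)), (210, np.int32(305), np.int32(338))]
[array([301.5986, 140.6445]), array([343.0882, 140.6387])]
[array([303.0138, 225.9954]), array([341.5933, 225.9986])]
pred ring [254.6052 177.8768] [282.1178 197.8185] lens [268.4275 187.6655]
```

View pics/ov.png

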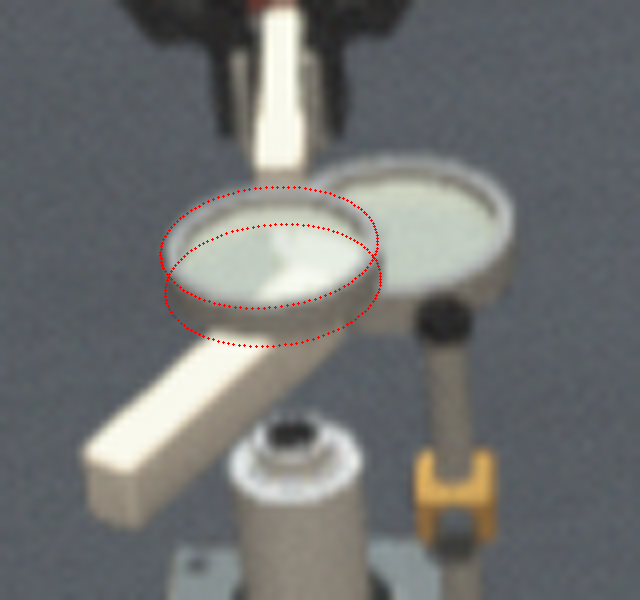

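```bash
python3 - <<'E'
from h import *
S=cam("scene");print("neck pred",proj(S,[.566,-.061,.124]),"seen ~(271,208.6)","post top pred",proj(S,[.690,-.0245,.251]),"seen ~(289.9,194)", "collar pred @.190",proj(S,[.69,-.0245,.19]))
print(arm.read_tool_pos(),np.abs(arm.read_dq()).max(),arm.read_opening(),arm.read_time())
E
```

```text
neck pred [270.4919 209.0433] seen ~(271,208.6) post top pred [288.9553 193.3885] seen ~(289.9,194) collar pred @.190 [290.4804 215.5007]
[ 0.4919 -0.0495  0.2585] 0.0011197991479817747 0.16653832544684705 24.8667
```

```bash
python3 -c "
from station import *
ticket.finish_job()
print(arm.read_time(),arm.read_opening())"
```

```text
the job is handed in; nothing more can be done
the job is handed in; nothing more can be done
```

I handed the job in at about 25 s on the robot clock (limit 69 s), with the arm still holding the lens over the can. No verdict was reported.

- **Can and pad:** I stood the can on the pad and pressed it while it was still in the grip. The pad stopped moving after about 10 mm of travel, at 25–27 N, and I held it there for 0.5 s. I then let it rise and let go. The can's axis measured about 1 mm from the pad centre, and the pictures show it upright. I saw no direct sign that the counter tripped; the evidence is the travel and force.
- **Lens:** I gripped the loupe by its handle; two measurements agreed to 0.3 mm. The lens should be centred over the neck at z ≈ 0.189 m, worked out from the arm's pose and the grasp. The gripper is vertical and the arm is still.
- **Level:** The handle's end was 1.6 px from its predicted position in the wrist view. In the scene view the ring's outline was within about 1 px, and that camera's own offset is about 0.5–1 px. The lens is level to roughly 1°.
- **Pointer height:** The readings disagreed slightly. The wrist and triangulated views gave 0.188–0.190 m, the scene view 0.187 m, and a coarser top view 0.196 m. I aimed for 0.190 m.
- **Other objects:** The pointer looked unmoved in the last scene picture. The arm's path stayed clear of the big can, bottle and spanner, but I did not re-measure those three at the end.

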